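# Square a blank plate into the corner jig and mark it with the hand punch

## Task

Slide the loose aluminium plate on the corner jig square and flush against both fences. Then take the spring-loaded hand punch, press it fully down for half a second without forcing it, upright, square to the plate and centred in the scribed rectangle, and lift it straight off without dragging it or shifting the plate. Finally stand the punch upright near the middle of its rubber rest and leave the other things on the bench where they are.

Things in the scene. Friction and masses are not known exactly. Their poses are not given: they have to be found in the camera images.
- fixture: Corner jig fixed to the bench: dark steel base 140 x 180 x 8 mm (x, y, z) and two bright steel fences 14 mm thick, 16 mm above the base: one along the far (+x) edge, inner face at x = +56 mm, one along the left (+y) edge, inner face at y = +76 mm; near and right sides open. Origin: centre of the underside.
- fixture_corner (a point): Where the inner faces of the two fences meet, on the top of the base (8 mm above the bench). Axes as the jig's: +x is toward (into) the far fence, +y toward (into) the left fence.
- plate: Loose aluminium plate 60 x 90 x 10 mm (x, y, z), about 0.15 kg, askew on the jig's base, about 20 to 50 mm short of both fences, turned up to 0.25 rad. Origin: centre of the underside. Its +x long edge belongs against the far fence, its +y short edge (the end with two small holes) against the left fence.
- plate_corner (a point): The bottom corner of the plate at its +x, +y edges, 30 and 45 mm from its centre; it belongs in the jig's corner. Axes as the plate's.
- plate_field (a point): Centre of the scribed rectangle (36 x 46 mm, long side along the plate's long side) on the plate's top face, 17 mm from the plate's centre toward its -y end, 10 mm above its underside. Axes as the plate's.
- punch: Spring-loaded hand punch, 80 mm tall, 0.27 kg, upright on its rest. Dark steel die 24 x 34 mm (x, y) showing 12 mm; steel skirt 36 x 46 mm, 12 to 24 mm up; ridged aluminium grip 24 x 34 mm, 24 to 68 mm up, pinched across its 24 mm (along x); black cap 26 x 36 mm on top. Origin: centre of the die's face with the spring out; z up. Its y goes along the plate's y, either way round.
- punch_face (a point): Centre of the die's lower face; it moves with the die.
- punch_die (a joint): Travel of the die into the skirt, m: 0 out, 0.008 fully pressed (the skirt is then 4 mm from the plate). A spring resists with about 5 N at the start and 10.5 N fully pressed; beyond that the die is on its stop.
- rest: Black rubber pad fixed to the bench, 95 x 95 x 4 mm, on which the punch stands. Origin: centre of the underside.
- rest_centre (a point): Centre of the rubber pad's top face.
- grease_pot: Bystander: white pot with a blue lid, 58 mm across, 73 mm high. Origin: centre of the underside.
- adapter_brass: Bystander: small brass hose adapter, 28 x 25 x 32 mm, standing. Origin: centre of the underside.
- screwdriver: Bystander: screwdriver with yellow handle, 167 mm long, lying. Origin: centre of the underside.
- spanner: Bystander: combination spanner, 162 mm long, lying. Origin: centre of the underside.
Things that resemble listed ones, but are neither listed nor needed, are in the scene too. Of the things shaped like the plate, the aluminium one is meant.

How it is judged:
By the outcome, as a careful person would: the job done as asked, in the order asked, and still so for the second after the job is handed in, with the robot touching nothing.
It also fails if it takes over 64 s, if anything falls off the work surface, if the arm or the gripper's body presses on something with over 40 N, if the wrist force passes 120 N, or if a joint passes its speed limit or range.

## Robot

A 7-joint arm with a two-finger parallel gripper is mounted at the origin on a cart in front of the work surface, level with it; the furniture and walls round the work are solid. World frame = base frame: x ahead of the robot, y to its left, z up, the work surface at z = 0. Lengths are in m, angles in rad, forces in N, time in s.
With the tool pointing down it reaches from about 0.425 to 0.825 m from the base axis. Payload 3.6 kg.
Tool frame: the origin (TCP) lies at the very end of the fingers, on their centre line; the grasp point (between the pads) lies 19 mm behind it; y points along the fingers, z is the direction in which the jaws open and shut, and the axes are right-handed (so a half turn about y gives the same grasp; the last joint's range is limited). The gripper opens to 85 mm and grips with 20 to 120 N. Pads are 22 mm wide; open, the fingers measure 114 mm over their backs; the gripper's body (76 mm by 85 mm) begins 54 mm behind the grasp point. The pads swing forward as they close: fully open they stand 13 mm farther back than shut.
Start: joints at [1.222, 0.615, -0.013, 1.423, 0.008, 1.103, -0.04], TCP at [0.206, -0.616, 0.206] pointing down, gripper open.
Joint ranges: [-3.12, 3.12], [-0.3, 2.06], [-1.34, 1.32], [0.26, 2.42], [-1.36, 4.5], [0.01, 1.98], [-2.84, 2.84]. Speed limits (rad/s): [2.79, 2.79, 3.14, 3.14, 3.14, 3.14, 3.14].

## Interface

Orientations are given as a unit quaternion [x, y, z, w].
In Python, from rig import ctrl gives the robot as it stands.
- The arm moves only by the shell command python3 -m handwheel 'ROWS'. ROWS is text: rows parted by semicolons, each of 7 numbers parted by spaces: the shift along the tool's x, y, z in cm, then the turn, a rotation vector about the tool's x, y, z in degrees, then the closure, from 0 (fully open) to 1 (shut). In form: dx dy dz wx wy wz grip; .... A call has 1 to 20 rows; each row is the pose to reach, as a shift and turn from the pose measured when the call began, along the tool's axes at that moment; what a row does not reach only later rows make up. A row lasts 1/12 s, in which the tool goes at most 41.7 mm and 7.16 degrees, less where a joint would pass 70% of its speed; a pose out of reach is approached as far as the arm can. A call with a gripper value outside its range is refused whole. The fingers move at their own pace and stop on an object; the grip force is fixed at half the most. Time passes only in rows, so rows that repeat a pose let the fingers close. It gives the time, the measured TCP pose, the force and the opening at its end, in the units of the state.
- ctrl.read_state(): the state, without advancing time (a new reading comes with each control period).
- ctrl.grab_frame(name): name is "side" or "top" or "wrist"; returns (picture, depth): 480x640x3 uint8, red, green, blue; 480x640 float32, m along the optical axis (not along the pixel's ray), 0 where there is no reading.
- ctrl.camera_info(name): a dict with "camera_matrix" (3x3 intrinsics, pixels), "T" (4x4, takes a point from camera to world coordinates). Camera axes: x right, y up, looking along -z (the intrinsics and any distortion apply to the point x, -y, -z); pixel columns grow to the right and rows downward; lengths in m; the calibration is good to about 2 mm. A picture is of the moment at which its call begins: read the wrist's pose just before it. camera_info takes no time and is no camera call; for the wrist camera it gives the pose at the moment of the call.
- ctrl.job_done(): hands the job in, once; it reports no verdict.
Trained networks look in the newest picture that a camera, given by its name, has taken for a name from the list of things; names that differ only in an ending like _2 or _b are one class to them, and where a whole thing is asked for, a point or a joint stands for the part that bears it (a point fixed in the world has none). Each returns a list of dicts, best first, with "p" (0 to 1); they miss things now and then, are a little off and sometimes report something else, mostly with a low value. They report only what shows in the picture. A call takes as long as a camera call. They do not tell look-alikes from the thing itself.
- ctrl.outline_of(camera, target): "region" (480x640 bool, what is visible of it) and "bbox" ([left, top, width, height] in pixels, round what is visible of it).
- ctrl.mark_of(camera, target): "uv" ([column, row] in pixels: a listed point, or the origin of a listed thing).
The state is a dict: "time": time; "joints": joint angles; "qvel": joint speeds; "joint_efforts": joint torques, N m; "ee_pos": TCP position; "ee_rot": TCP orientation; "ft_force": force on the tool from outside, world axes, zero at the start; "torque": the same for the moment, N m; "gripper_width": opening from 0.0 (shut) to 1.0 (fully open).
Only numpy, scipy, OpenCV 4.12 (cv2) and the standard library are available. Lean on these libraries where they do the work, as an engineer would, in place of code of your own. Each camera call takes 0.05 s, during which the arm holds its last target. There are 200 camera calls.

## Working session

There is one attempt and no reset: what is moved stays moved. The work goes in short steps, Python scripts to look and compute and a shell command to move; the robot and the scene stay as the last step left them, time stands still between calls to the robot, and variables do not carry over. Pictures are saved under pics/ and viewed, about 8 in all and at most 12, crops included, and the job is handed in when it is done.

```bash
ls; mkdir -p pics; cat > h.py <<'E'
import numpy as np, cv2
from scipy.spatial.transform import Rotation as R
from rig import ctrl
def grab(n,save=None):
    im,d=ctrl.grab_frame(n); ci=ctrl.camera_info(n)
    if save: cv2.imwrite('pics/'+save+'.png',im[:,:,::-1])
    return im,d,np.array(ci['camera_matrix']),np.array(ci['T'])
def px2w(u,v,z,K,T):
    "intersect pixel rays with plane z"
    u=np.atleast_1d(u).astype(float);v=np.atleast_1d(v).astype(float)
    r=np.stack([(u-K[0,2])/K[0,0],-(v-K[1,2])/K[1,1],-np.ones_like(u)],-1)@T[:3,:3].T
    o=T[:3,3]; t=(z-o[2])/r[:,2]
    return o+r*t[:,None]
def w2px(p,K,T):
    c=(np.atleast_2d(p)-T[:3,3])@T[:3,:3]
    return np.stack([K[0,2]+K[0,0]*c[:,0]/-c[:,2],K[1,2]-K[1,1]*c[:,1]/-c[:,2]],-1)
def cloud(d,K,T):
    v,u=np.mgrid[0:480,0:640]
    c=np.stack([(u-K[0,2])/K[0,0]*d,-(v-K[1,2])/K[1,1]*d,-d],-1)
    return c@T[:3,:3].T+T[:3,3]
def tool():
    s=ctrl.read_state(); return np.array(s['ee_pos']),R.from_quat(s['ee_rot']),s
def totool(target,yaw_deg=None):
    p,r,s=tool(); print('shift cm',np.round(r.inv().apply(np.array(target)-p)*100,2)); 
E
python3 - <<'E'
from h import *
p,r,s=tool(); print(s['time'],p,r.as_matrix().round(3))
for n in ['top','side']:
    im,d,K,T=grab(n,n+'0'); print(n,K.round(1).tolist(),T.round(3).tolist())
    for t in ['fixture','fixture_corner','plate','plate_corner','plate_field','punch','rest','rest_centre','grease_pot','adapter_brass']:
        print(t,[(np.round(m['uv']).tolist(),round(m['p'],2)) for m in ctrl.mark_of(n,t)[:3]])
E
```

```text
pics
0.0 [ 0.20592728 -0.615623    0.20480928] [[-0.948 -0.001  0.317]
 [-0.317  0.002 -0.948]
 [ 0.    -1.    -0.003]]
top [[493.2, 0.0, 313.7], [0.0, 493.2, 233.6], [0.0, 0.0, 1.0]] [[0.025, 0.989, -0.148, 0.404], [-1.0, 0.023, -0.016, -0.003], [-0.013, 0.148, 0.989, 1.357], [0.0, 0.0, 0.0, 1.0]]
fixture [([256.0, 241.0], 0.56)]
fixture_corner []
plate [([263.0, 247.0], 0.76), ([329.0, 283.0], 0.72), ([162.0, 282.0], 0.61)]
plate_corner [([341.0, 263.0], 0.9), ([162.0, 261.0], 0.64), ([248.0, 232.0], 0.62)]
plate_field [([166.0, 288.0], 0.89), ([271.0, 251.0], 0.72), ([330.0, 284.0], 0.59)]
punch [([400.0, 269.0], 0.84), ([259.0, 240.0], 0.32)]
rest [([395.0, 268.0], 0.96)]
rest_centre [([399.0, 269.0], 0.82)]
grease_pot [([332.0, 182.0], 0.46)]
adapter_brass [([385.0, 188.0], 0.52)]
side [[455.1, 0.0, 314.4], [0.0, 455.1, 245.8], [0.0, 0.0, 1.0]] [[0.985, 0.124, -0.119, 0.451], [-0.171, 0.632, -0.756, -0.968], [-0.019, 0.765, 0.644, 0.88], [0.0, 0.0, 0.0, 1.0]]
fixture [([297.0, 228.0], 0.56)]
fixture_corner [([322.0, 213.0], 0.69), ([295.0, 226.0], 0.25), ([294.0, 223.0], 0.25)]
plate [([274.0, 274.0], 0.79), ([255.0, 185.0], 0.79), ([289.0, 227.0], 0.66)]
plate_corner [([305.0, 217.0], 0.95), ([292.0, 277.0], 0.87), ([271.0, 181.0], 0.75)]
plate_field [([250.0, 188.0], 0.87), ([295.0, 225.0], 0.83), ([268.0, 271.0], 0.79)]
punch [([293.0, 323.0], 0.61)]
rest [([294.0, 320.0], 0.8), ([352.0, 222.0], 0.7)]
rest_centre [([294.0, 317.0], 0.93)]
grease_pot [([369.0, 258.0], 0.84)]
adapter_brass [([292.0, 226.0], 0.59), ([378.0, 294.0], 0.49)]
```

```bash
python3 -m handwheel 2>&1 | head -20
```

```text
invalid input
```

```bash
python3 - <<'E'
import cv2
a=cv2.imread('pics/top0.png')[120:360,100:460]
cv2.imwrite('pics/top0c.png',cv2.resize(a,None,fx=2.2,fy=2.2,interpolation=cv2.INTER_CUBIC))
E
```

```text
(no output)
```

View pics/top0c.png

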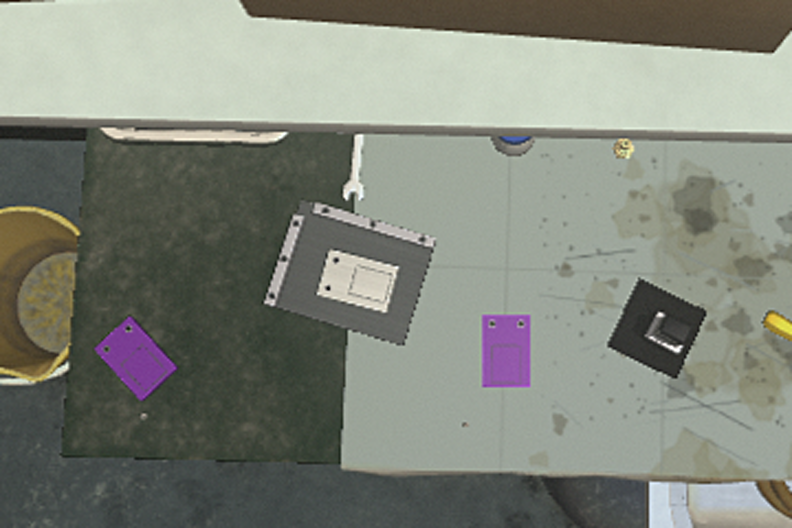

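The top view shows the jig at about (259,245) px, with the aluminium plate on it and its holes at the left end. Two purple look-alikes lie on the bench, the punch stands on its black rest at about (400,269), and a shelf runs along the far side.

```bash
python3 - <<'E'
from h import *
im,d,K,T=grab('top'); P=cloud(d,K,T)
for nm,(u,v) in dict(shelf=(260,150),shelfedge=(260,172),brown=(320,130),jigcentre=(259,245),plate=(263,247),rest=(390,262),cap=(408,270),pot=(333,183),spanner=(261,200),brass=(383,187),tray=(190,181),tablenear=(300,325)).items():
    print(nm,P[v,u].round(3))
for nm,u,v,z in [('fenceFarL',100+318/2.2,120+207/2.2,.024),('farR',100+432/2.2,120+240/2.2,.024),('leftNear',100+270/2.2,120+300/2.2,.024),('plate NL',100+319/2.2,120+297/2.2,.018),('plFL',100+333/2.2,120+250/2.2,.018),('plFR',100+400/2.2,120+265/2.2,.018),('plNR',100+385/2.2,120+312/2.2,.018),('rest',395,268,.004),('baseNR',100+404/2.2,120+344/2.2,.008)]:
    print(nm,px2w(u,v,z,K,T)[0].round(3))
# cap points
m=(P[...,2]>.07)&(P[...,2]<.095)&(P[...,0]>.3)&(P[...,0]<.6)&(abs(P[...,1]+.18)<.1)
q=P[m]; print(len(q),q.mean(0),cv2.minAreaRect(q[:,:2].astype(np.float32)*1000))
# obstacles
for z in (.05,.1,.2,.3,.4): 
    m=(P[...,2]>z)&(abs(P[...,1])<.35)&(d>0)&(P[...,0]>.3); print(z,P[m][:,0].min() if m.any() else None)
E
```

```text
shelf [0.623 0.087 0.683]
shelfedge [0.591 0.086 0.685]
brown [0.645 0.003 0.709]
jigcentre [0.569 0.168 0.019]
plate [0.564 0.157 0.017]
rest [ 0.533 -0.192  0.004]
cap [ 0.506 -0.228  0.081]
pot [ 0.734 -0.03   0.072]
spanner [0.698 0.17  0.005]
brass [ 0.739 -0.169  0.023]
tray [0.741 0.365 0.034]
tablenear [0.356 0.05  0.003]
fenceFarL [0.653 0.211 0.024]
farR [0.615 0.067 0.024]
leftNear [0.535 0.265 0.024]
plate NL [0.541 0.205 0.018]
plFL [0.6   0.191 0.018]
plFR [0.584 0.106 0.018]
plNR [0.524 0.123 0.018]
rest [ 0.517 -0.206  0.004]
baseNR [0.486 0.099 0.008]
139 [ 0.50777845 -0.22360002  0.08282369] ((508.1902160644531, -223.8223114013672), (35.458621978759766, 25.774250030517578), 63.80792236328125)
0.05 0.4906096793647761
0.1 0.5837505438961754
0.2 0.5837505438961754
0.3 0.5837505438961754
0.4 0.5837505438961754
```

```bash
python3 - <<'E'
from h import *
p,r,s=tool(); ci=ctrl.camera_info('wrist'); T=np.array(ci['T']); print(np.array(ci['camera_matrix']).round(1).tolist())
print('cam in tool',r.inv().apply(T[:3,3]-p).round(4), (r.inv().as_matrix()@T[:3,:3]).round(3).tolist(), s['time'])
totool([.53,.155,.22])
E
```

```text
[[364.2, 0.0, 313.4], [0.0, 364.2, 240.7], [0.0, 0.0, 1.0]]
cam in tool [-0.0741 -0.1675  0.0005] [[0.0, -0.957, -0.29], [-0.001, 0.29, -0.957], [1.0, 0.0, -0.0]] 1.15
shift cm [-55.18  -1.39 -62.88]
```

```bash
python3 -m handwheel '-55 -1.4 -63 0 -146.7 0 0.5;-55 -1.4 -63 0 -146.7 0 0.5;-55 -1.4 -63 0 -146.7 0 0.5;-55 -1.4 -63 0 -146.7 0 0.5;-55 -1.4 -63 0 -146.7 0 0.5;-55 -1.4 -63 0 -146.7 0 0.5;-55 -1.4 -63 0 -146.7 0 0.5;-55 -1.4 -63 0 -146.7 0 0.5;-55 -1.4 -63 0 -146.7 0 0.5;-55 -1.4 -63 0 -146.7 0 0.5;-55 -1.4 -63 0 -146.7 0 0.5;-55 -1.4 -63 0 -146.7 0 0.5;-55 -1.4 -63 0 -146.7 0 0.5;-55 -1.4 -63 0 -146.7 0 0.5;-55 -1.4 -63 0 -146.7 0 0.5;-55 -1.4 -63 0 -146.7 0 0.5;-55 -1.4 -63 0 -146.7 0 0.5;-55 -1.4 -63 0 -146.7 0 0.5;-55 -1.4 -63 0 -146.7 0 0.5;-55 -1.4 -63 0 -146.7 0 0.5'; python3 - <<'E'
from h import *
p,r,s=tool(); print(s['joints']); print(r.as_matrix().round(3)); totool([.53,.155,.22])
im,d,K,T=grab('wrist','w1')
for t in ['fixture','fixture_corner','plate','plate_corner','plate_field']:
    print(t,[(np.round(m['uv']).tolist(),round(m['p'],2)) for m in ctrl.mark_of('wrist',t)[:2]])
E
```

```text
time: 2.82
ee_pos: [0.5275, 0.1543, 0.2203]
ee_rot: [0.699, -0.11, 0.111, -0.698]
ft_force: [0.5, -0.8, 0.2]
gripper_width: 0.499
[ 0.16762648  0.54221378 -0.77670267  1.68367775  0.42111915  1.0900146
  0.52110354]
[[ 0.951  0.001  0.308]
 [-0.308 -0.     0.951]
 [ 0.001 -1.    -0.   ]]
shift cm [0.21 0.03 0.15]
fixture [([10.0, 290.0], 0.26)]
fixture_corner [([408.0, 281.0], 0.75), ([370.0, 254.0], 0.25)]
plate [([566.0, 46.0], 0.97), ([140.0, 214.0], 0.88)]
plate_corner [([137.0, 258.0], 0.78), ([373.0, 257.0], 0.71)]
plate_field [([313.0, 236.0], 0.74), ([130.0, 202.0], 0.72)]
```

View pics/w1.png

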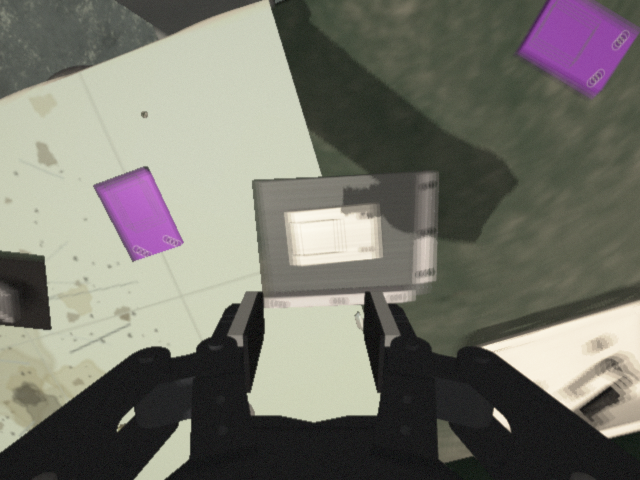

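The wrist view is motion-blurred. It has the plate at about (333,235), the far fence along the bottom at row 298, and the left fence on the right at column 426. I'll retake it settled and fit the geometry.

```bash
cat > fit.py <<'E'
from h import *
def fit(im,d,K,T,ref=None):
    P=cloud(d,K,T); g=cv2.cvtColor(im,cv2.COLOR_RGB2HSV)
    near=(np.hypot(P[...,0]-.57,P[...,1]-.165)<.13)
    def report(nm,m,z):
        n,l,st,_=cv2.connectedComponentsWithStats(m.astype(np.uint8)); 
        k=1+np.argmax(st[1:,4]); c,_=cv2.findContours((l==k).astype(np.uint8),0,cv2.CHAIN_APPROX_NONE)
        w=px2w(c[0][:,0,0],c[0][:,0,1],z,K,T)[:,:2].astype(np.float32)*1000
        print(nm,st[k,4],[np.round(q,1).tolist() if not np.isscalar(q) else round(q,2) for q in cv2.minAreaRect(w)]); return w
    pl=near&(abs(P[...,2]-.018)<.004)&(g[...,2]>170)&(g[...,1]<60)
    fe=near&(P[...,2]>.0205)&(P[...,2]<.03)
    return report('plate',pl,.018),report('fence',fe,.024)
if __name__=='__main__':
    import sys
    a=grab('wrist',sys.argv[1]); print(tool()[2]['time']); fit(*a)
    P=cloud(a[1],a[2],a[3]);print(P[230:240,330].mean(0),P[280,330])
E
python3 fit.py w2
python3 - <<'E'
import cv2
a=cv2.imread('pics/w2.png')[150:330,220:460]
cv2.imwrite('pics/w2c.png',cv2.resize(a,None,fx=3.3,fy=3.3,interpolation=cv2.INTER_CUBIC))
E
```

```text
3.1667
plate 4218 [[563.7, 157.9], [89.2, 59.3], 76.88]
fence 1519 [[586.9, 249.5], [14.7, 117.7], 74.6]
[0.56234076 0.15634845 0.01757178] [0.61601406 0.13966199 0.00745207]
```

View pics/w2c.png

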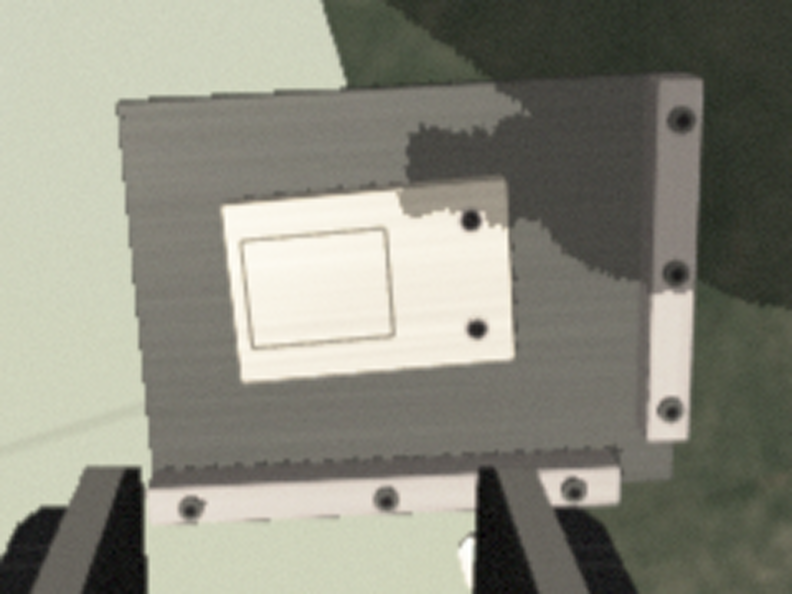

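```bash
python3 - <<'E'
from h import *
ci=ctrl.camera_info('wrist');K=np.array(ci['camera_matrix']);T=np.array(ci['T'])
f=lambda x,y:(220+x/3.3,150+y/3.3)
a=px2w(*f(160,487),.024,K,T)[0];b=px2w(*f(612,467),.024,K,T)[0]
c=px2w(*f(647,435),.024,K,T)[0];e=px2w(*f(656,85),.024,K,T)[0]
print(a,b,np.degrees(np.arctan2(*(b-a)[[1,0]]))-90, c,e,np.degrees(np.arctan2(*(c-e)[[1,0]])))
th=np.radians(-15.2); X=np.array([np.cos(th),np.sin(th),0]);Y=np.array([-X[1],X[0],0])
print('far',a@X,b@X,'left',c@Y,e@Y)
cp=np.array([.5637,.1579,0]);print('plate',cp@X,cp@Y)
p,r,s=tool();print('tcp',p,p@X,p@Y,'yaw',r.as_euler('zyx',degrees=True), s['ft_force'])
# pre-push pose: face 15mm short of plate -x edge
tx=cp@X-.030-.011-.015; t=tx*X+cp@Y*Y; t[2]=.045; totool(t); t[2]=.011; totool(t)
E
```

```text
[0.60763399 0.07094126 0.024     ] [0.64789602 0.21492775 0.024     ] -15.622252374609104 [0.64040869 0.22859704 0.024     ] [0.53071229 0.25824338 0.024     ] -15.123355567576889
far 0.5677767889462979 0.5688786195519552 left 0.38850814408694195 0.3883561390184447
plate 0.5025801266266494 0.30017214447703344
tcp [0.52666367 0.15064517 0.21981106] 0.4687415952118348 0.2834605855447441 yaw [ 1.86840292e-02  1.84395836e+01 -9.01107328e+01] [-0.08897304 -0.25684393 -1.13354544]
shift cm [-2.31 17.48  1.58]
shift cm [-2.31 20.88  1.58]
```

```bash
python3 -m handwheel '-2.3 10 1.6 0 -3.1 0 0.5;-2.3 16 1.6 0 -3.1 0 0.5;-2.3 17.5 1.6 0 -3.1 0 0.5;-2.3 17.5 1.6 0 -3.1 0 0.5;-2.3 17.5 1.6 0 -3.1 0 0.5;-2.3 17.5 1.6 0 -3.1 0 0.5;-2.3 19.5 1.6 0 -3.1 0 0.5;-2.3 20.5 1.6 0 -3.1 0 0.5;-2.3 20.9 1.6 0 -3.1 0 0.5;-2.3 20.9 1.6 0 -3.1 0 0.5;-2.3 20.9 1.6 0 -3.1 0 0.5'; cat >> h.py <<'E'
th=np.radians(-15.3); X=np.array([np.cos(th),np.sin(th),0]);Y=np.array([-X[1],X[0],0])
def st():
    p,r,s=tool(); m=r.as_matrix()
    print('t',round(s['time'],2),'jig x,y,z mm',(p@X*1e3).round(1),(p@Y*1e3).round(1),(p[2]*1e3).round(1),'tool x yaw',np.degrees(np.arctan2(m[1,0],m[0,0])).round(2),'tilt',np.degrees(m[2,[0,2]]).round(2),'F jig',np.round([s['ft_force']@X,s['ft_force']@Y,s['ft_force'][2]],2),'w',s['gripper_width'])
E
python3 -c "from h import *;st()"
```

```text
time: 4.08
ee_pos: [0.5108, 0.1728, 0.0121]
ee_rot: [0.701, -0.094, 0.095, -0.7]
ft_force: [1.5, 0.2, -0.3]
gripper_width: 0.499
t 4.08 jig x,y,z mm 447.1 301.5 12.1 tool x yaw -15.38 tilt [ 0.12 -0.04] F jig [ 1.4   0.64 -0.29] w 0.49874775144694783
```

```bash
python3 -m handwheel '0.7 0.1 0 0 0 0 0.5;1.3 0.1 0 0 0 0 0.5;1.8 0.1 0 0 0 0 0.5;2.3 0.1 0 0 0 0 0.5;2.8 0.1 0 0 0 0 0.5;3.3 0.1 0 0 0 0 0.5;3.8 0.1 0 0 0 0 0.5;4.2 0.1 0 0 0 0 0.5;4.5 0.1 0 0 0 0 0.5;4.7 0.1 0 0 0 0 0.5;4.7 0.1 0 0 0 0 0.5'; python3 -c "from h import *;st()"; python3 fit.py w3
```

```text
time: 5.0
ee_pos: [0.5566, 0.1601, 0.0111]
ee_rot: [0.701, -0.094, 0.096, -0.7]
ft_force: [-0.6, -0.5, 0.6]
gripper_width: 0.501
t 5.0 jig x,y,z mm 494.6 301.3 11.1 tool x yaw -15.41 tilt [ 0.13 -0.04] F jig [-0.41 -0.62  0.62] w 0.5012001899335847
5.05
plate 14591 [[562.9, 158.5], [88.5, 59.4], 76.68]
fence 5954 [[574.4, 252.5], [15.7, 93.8], 74.65]
[0.53436803 0.17431575 0.00757574] [0.55326455 0.16893179 0.01777213]
```

View pics/w3.png

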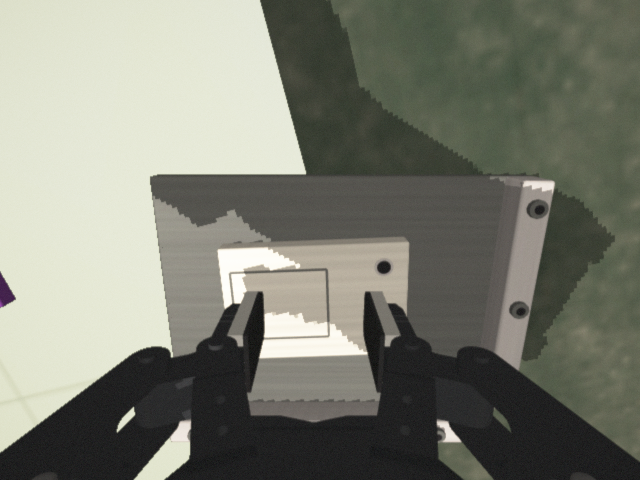

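The half-open tips sit about 7 mm behind the TCP and passed just over the plate, so the plate is unmoved. I'll back off and go lower.

```bash
python3 -m handwheel '0 -0.6 0 0 0 0 0.5;-1.5 -0.8 0 0 0 0 0.5;-4.0 -0.8 0 0 0 0 0.5;-4.9 -0.8 0 0 0 0 0.5;-4.9 -0.8 0 0 0 0 0.5;-4.9 0.2 0 0 0 0 0.5;-4.9 0.6 0 0 0 0 0.5;-4.9 0.8 0 0 0 0 0.5;-4.9 0.8 0 0 0 0 0.5;-4.9 0.8 0 0 0 0 0.5'; python3 -c "from h import *;st()"
```

```text
time: 5.88
ee_pos: [0.5094, 0.173, 0.0025]
ee_rot: [0.701, -0.094, 0.096, -0.7]
ft_force: [-0.4, -0.3, 0.5]
gripper_width: 0.502
t 5.88 jig x,y,z mm 445.7 301.2 2.5 tool x yaw -15.45 tilt [ 0.09 -0.06] F jig [-0.26 -0.39  0.5 ] w 0.5020832506347935
```

No base contact. Now push toward the far fence.

```bash
python3 -m handwheel '0.7 0 0 0 0 0 0.5;1.3 0 0 0 0 0 0.5;1.8 0 0 0 0 0 0.5;2.3 0 0 0 0 0 0.5;2.8 0 0 0 0 0 0.5;3.3 0 0 0 0 0 0.5;3.8 0 0 0 0 0 0.5;4.2 0 0 0 0 0 0.5;4.5 0 0 0 0 0 0.5;4.7 0 0 0 0 0 0.5;4.7 0 0 0 0 0 0.5'; python3 -c "from h import *;st()"; python3 fit.py w4
```

```text
time: 6.8
ee_pos: [0.5551, 0.1602, 0.0025]
ee_rot: [0.701, -0.095, 0.096, -0.7]
ft_force: [-0.1, -0.1, 0.4]
gripper_width: 0.499
t 6.8 jig x,y,z mm 493.2 301.0 2.5 tool x yaw -15.47 tilt [ 0.11 -0.05] F jig [-0.1  -0.11  0.41] w 0.4992077631685352
6.85
plate 10265 [[562.8, 158.6], [88.5, 59.5], 76.85]
fence 6357 [[573.1, 252.8], [15.6, 91.2], 74.6]
[0.53046575 0.17471896 0.00757504] [0.54825977 0.16961109 0.01761798]
```

```bash
python3 - <<'E'
from h import *
im,d,K,T=grab('wrist','w5'); P=cloud(d,K,T); p,r,s=tool()
Q=r.inv().apply((P-p).reshape(-1,3)).reshape(P.shape)*1000
for (u,v) in [(245,296),(245,310),(245,330),(255,310),(245,350),(372,310),(383,310),(383,340)]: print(u,v,Q[v,u].round(1),P[v,u].round(3),d[v,u].round(3))
E
```

```text
245 296 [-10.9 -36.4 -27.4] [0.537 0.137 0.039] 0.144
245 310 [-10.4 -47.2 -25.4] [0.538 0.139 0.05 ] 0.133
245 330 [-10.3 -61.  -22.9] [0.538 0.141 0.064] 0.12
255 310 [-10.2 -46.9 -21.8] [0.539 0.142 0.049] 0.134
245 350 [ -4.5 -63.7 -22.8] [0.544 0.14  0.066] 0.119
372 310 [-11.  -48.3  20.9] [0.549 0.184 0.051] 0.132
383 310 [-10.5 -47.5  25.1] [0.551 0.188 0.05 ] 0.133
383 340 [ -9.  -64.9  22. ] [0.552 0.184 0.067] 0.117
```

View pics/w5.png

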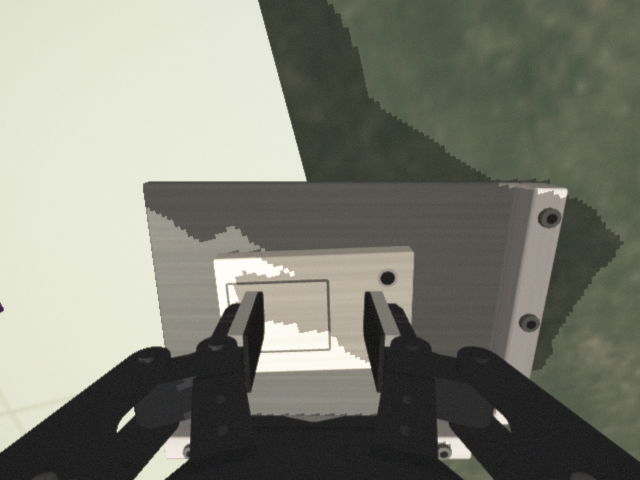

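The depth puts the half-open tips about 33 mm behind the reported TCP. I'll check them with the gripper shut, lifted clear.

```bash
python3 -m handwheel '0 -2 0 0 0 0 1;-1 -4 0 0 0 0 1;-4.8 -4 0 0 0 0 1;-4.8 -4 0 0 0 0 1;-4.8 -4 0 0 0 0 1;-4.8 -4 0 0 0 0 1'; cat > tip.py <<'E'
from h import *
st(); im,d,K,T=grab('wrist','w_tip'); P=cloud(d,K,T); p,r,s=tool()
Q=r.inv().apply((P-p).reshape(-1,3)).reshape(P.shape)*1000
m=(abs(Q[...,0])<14)&(abs(Q[...,2])<50)&(Q[...,1]>-60)&(P[...,2]>.024)&(d>0)
for sgn in (-1,1):
    k=m&(Q[...,2]*sgn>0); print(sgn,k.sum(),'tip y max',np.percentile(Q[k][:,1],[90,99,100]).round(1),'z',np.percentile(Q[k][:,2],[1,99]).round(1),'x',Q[k][:,0].min().round(1), 'toprow',np.where(k)[0].min())
E
python3 tip.py
```

```text
time: 7.4
ee_pos: [0.5083, 0.1734, 0.0426]
ee_rot: [0.701, -0.094, 0.095, -0.7]
ft_force: [0.2, -0.6, 0.4]
gripper_width: 0.005
t 7.4 jig x,y,z mm 444.5 301.3 42.6 tool x yaw -15.38 tilt [ 0.11 -0.07] F jig [ 0.31 -0.54  0.39] w 0.0048138184845340016
-1 1280 tip y max [-34.  -29.3 -27.9] z [-13.7  -0.1] x -11.4 toprow 289
1 1191 tip y max [-33.8 -28.9 -27.9] z [ 0.2 13.1] x -11.5 toprow 289
```

```bash
python3 - <<'E'
from h import *
p,r,s=tool()
for n in ('side','top'):
    im,d,K,T=grab(n); P=cloud(d,K,T); Q=r.inv().apply((P-p).reshape(-1,3)).reshape(P.shape)*1000
    m=(abs(Q[...,0])<25)&(abs(Q[...,2])<25)&(P[...,2]>.012)&(d>0)
    print(n,m.sum(),np.sort(P[m][:,2])[:12].round(3), Q[m][:,0].min().round(1),Q[m][:,0].max().round(1))
    m2=(abs(Q[...,0])<25)&(abs(Q[...,2])<25)&(d>0); print('all z',np.histogram(P[m2][:,2],bins=[-.01,.005,.02,.03,.04,.05,.06,.07,.08,.09,.1])[0])
    if n=='side': cv2.imwrite('pics/s1.png',cv2.resize(im[130:330,180:420,::-1],None,fx=3,fy=3))
E
```

```text
side 308 [0.012 0.012 0.012 0.012 0.012 0.013 0.013 0.013 0.013 0.068 0.07  0.07 ] -25.0 24.9
all z [60 83  0  0  0  0  2 11 25 25]
top 515 [0.392 0.398 0.399 0.4   0.4   0.4   0.4   0.4   0.401 0.401 0.401 0.402] -25.0 24.9
all z [0 0 0 0 0 0 0 0 0 0]
```

View pics/s1.png

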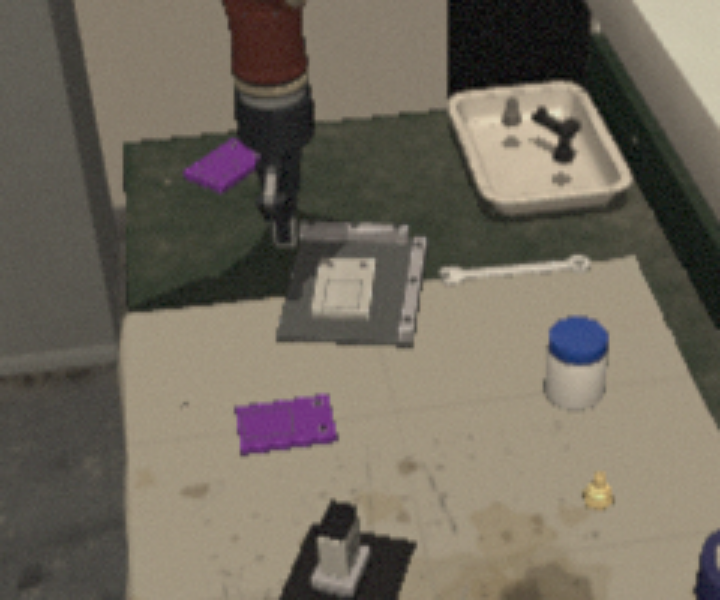

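The side camera also puts the tip at z≈0.069 with the reported TCP at 0.0426. So the reported TCP lies about 28 mm beyond the real fingertips (33 mm half open), and I'll account for that offset.

```bash
python3 -m handwheel '0 3 0 0 0 0 0.5;0 5 0 0 0 0 0.5;0 5.8 0 0 0 0 0.5;0 5.8 0 0 0 0 0.5;0 6.1 0 0 0 0 0.5;0 6.3 0 0 0 0 0.5;0 6.3 0 0 0 0 0.5'; python3 -c "from h import *;st()"
```

```text
time: 8.13
ee_pos: [0.5102, 0.1732, -0.0191]
ee_rot: [0.701, -0.094, 0.097, -0.7]
ft_force: [-0.7, -1.5, 8.1]
gripper_width: 0.502
t 8.13 jig x,y,z mm 446.4 301.7 -19.1 tool x yaw -15.54 tilt [ 0.23 -0.03] F jig [-0.26 -1.61  8.13] w 0.5015563350916438
```

```bash
python3 -m handwheel '0 -0.3 0 0 0 0 0.5;0.7 -0.3 0 0 0 0 0.5;1.3 -0.3 0 0 0 0 0.5;1.8 -0.3 0 0 0 0 0.5;2.3 -0.3 0 0 0 0 0.5;2.8 -0.3 0 0 0 0 0.5;3.3 -0.3 0 0 0 0 0.5;3.8 -0.3 0 0 0 0 0.5;4.2 -0.3 0 0 0 0 0.5;4.5 -0.3 0 0 0 0 0.5;4.7 -0.3 0 0 0 0 0.5;4.7 -0.3 0 0 0 0 0.5'; python3 -c "from h import *;st()"; python3 fit.py w6
```

```text
time: 9.13
ee_pos: [0.5561, 0.1603, -0.016]
ee_rot: [0.701, -0.094, 0.097, -0.7]
ft_force: [0.2, 0.5, 0.4]
gripper_width: 0.503
t 9.13 jig x,y,z mm 494.1 301.3 -16.0 tool x yaw -15.57 tilt [ 0.26 -0.02] F jig [0.12 0.51 0.43] w 0.5025333865722789
9.1833
plate 5021 [[586.1, 154.6], [53.2, 39.4], 73.68]
fence 7889 [[571.5, 253.2], [16.1, 87.6], 74.63]
[0.52616731 0.17543921 0.00766076] [0.54564218 0.17028726 0.00784052]
```

```bash
python3 -m handwheel '0.1 0 0 0 0 0 0.5;0.2 0 0 0 0 0 0.5;0.3 0 0 0 0 0 0.5;0.3 0 0 0 0 0 0.5'; python3 -c "from h import *;st()";python3 -m handwheel '0.1 0 0 0 0 0 0.5;0.15 0 0 0 0 0 0.5;0.2 0 0 0 0 0 0.5;0.2 0 0 0 0 0 0.5'; python3 -c "from h import *;st()"
```

```text
time: 9.52
ee_pos: [0.5581, 0.1599, -0.0158]
ee_rot: [0.701, -0.094, 0.097, -0.7]
ft_force: [-1.8, -0.1, 2.0]
gripper_width: 0.501
t 9.52 jig x,y,z mm 496.1 301.5 -15.8 tool x yaw -15.52 tilt [ 0.2  -0.03] F jig [-1.71 -0.54  1.97] w 0.5012969694012265
time: 9.85
ee_pos: [0.558, 0.1599, -0.0159]
ee_rot: [0.701, -0.095, 0.095, -0.7]
ft_force: [-5.5, 1.0, 3.1]
gripper_width: 0.499
t 9.85 jig x,y,z mm 496.0 301.5 -15.9 tool x yaw -15.46 tilt [ 0.02 -0.09] F jig [-5.51 -0.51  3.08] w 0.4985458851015888
```

```bash
python3 -m handwheel '0.1 0 0 0 0 0 0.5;0.3 0 0 0 0 0 0.5;-0.8 0 0 0 0 0 0.5;-2 0 0 0 0 0 0.5;-2 -3 0 0 0 0 0.5;-2 -5 -2 0 7 0 0.75;0 -6 -5 0 14 0 0.75;2 -6 -7.1 0 21 0 0.75;4.2 -6 -7.1 0 28 0 0.75;4.2 -6 -7.1 0 35 0 0.75;4.2 -6 -7.1 0 42 0 0.75;4.2 -6 -7.1 0 49 0 0.75;4.2 -6 -7.1 0 56 0 0.75;4.2 -6 -7.1 0 63 0 0.75;4.2 -6 -7.1 0 70 0 0.75;4.2 -6 -7.1 0 77 0 0.75;4.2 -6 -7.1 0 84 0 0.75;4.2 -6 -7.1 0 90.3 0 0.75;4.2 -6 -7.1 0 90.3 0 0.75;4.2 -6 -7.1 0 90.3 0 0.75'; python3 -c "from h import *;st()"; python3 fit.py w7
```

```text
time: 11.52
ee_pos: [0.5808, 0.08, 0.0445]
ee_rot: [0.427, -0.562, 0.564, -0.428]
ft_force: [-0.3, 0.2, -0.9]
gripper_width: 0.246
t 11.52 jig x,y,z mm 539.1 230.5 44.5 tool x yaw -105.6 tilt [0.09 0.16] F jig [-0.38  0.08 -0.86] w 0.24580872697664335
11.5667
plate 2 [[610.8, 74.7], [0.8, 0.0], 118.86]
fence 7842 [[630.4, 130.7], [134.7, 14.2], 74.57]
[0.59456264 0.09200834 0.00730077] [ 0.58666183  0.06078657 -0.0008164 ]
```

View pics/w7.png

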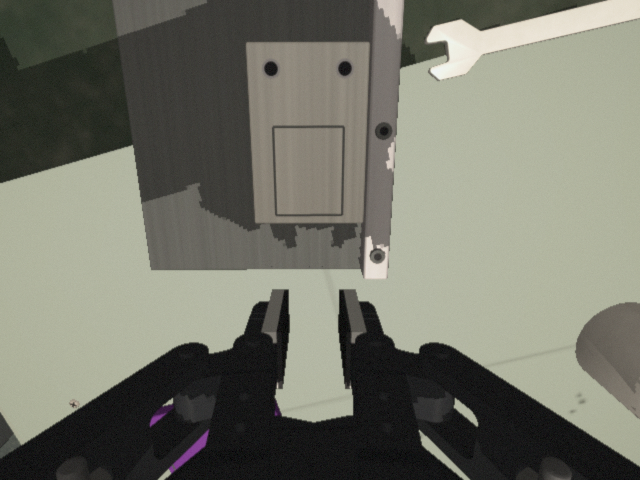

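The plate lies along the far fence (inner edge near column 366), and the fingers are below its -y end. Next: descend and push toward the left fence.

```bash
python3 -m handwheel '0 3 -0.3 0 -0.2 0 0.75;0 5 -0.3 0 -0.2 0 0.75;0 5.6 -0.3 0 -0.2 0 0.75;0 5.7 -0.3 0 -0.2 0 0.75;0 5.7 -0.3 0 -0.2 0 0.75'; python3 -c "from h import *;st()"
```

```text
time: 11.98
ee_pos: [0.5783, 0.0807, -0.0124]
ee_rot: [0.428, -0.561, 0.563, -0.429]
ft_force: [-0.7, 0.5, 1.1]
gripper_width: 0.252
t 11.98 jig x,y,z mm 536.5 230.4 -12.4 tool x yaw -105.38 tilt [0.06 0.15] F jig [-0.83  0.3   1.09] w 0.25161484970836756
```

```bash
python3 -m handwheel '-0.6 0 0 0 0 0 0.75;-1.2 0 0 0 0 0 0.75;-1.7 0 0 0 0 0 0.75;-2.2 0 0 0 0 0 0.75;-2.7 0 0 0 0 0 0.75;-3.2 0 0 0 0 0 0.75;-3.7 0 0 0 0 0 0.75;-4.2 0 0 0 0 0 0.75;-4.7 0 0 0 0 0 0.75;-5.1 0 0 0 0 0 0.75;-5.4 0 0 0 0 0 0.75;-5.4 0 0 0 0 0 0.75'; python3 -c "from h import *;st()"; python3 -m handwheel '-0.1 0 0 0 0 0 0.75;-0.2 0 0 0 0 0 0.75;-0.3 0 0 0 0 0 0.75;-0.3 0 0 0 0 0 0.75'; python3 -c "from h import *;st()"
```

```text
time: 12.98
ee_pos: [0.5928, 0.1343, -0.0125]
ee_rot: [0.428, -0.561, 0.563, -0.43]
ft_force: [-0.2, -0.5, 0.4]
gripper_width: 0.251
t 12.98 jig x,y,z mm 536.4 285.9 -12.5 tool x yaw -105.31 tilt [-0.02  0.16] F jig [-0.09 -0.56  0.44] w 0.2511319161935534
time: 13.32
ee_pos: [0.5935, 0.1373, -0.0126]
ee_rot: [0.428, -0.562, 0.563, -0.43]
ft_force: [-0.2, -0.3, 0.1]
gripper_width: 0.246
t 13.32 jig x,y,z mm 536.3 289.0 -12.6 tool x yaw -105.32 tilt [-0.02  0.15] F jig [-0.1  -0.35  0.09] w 0.24581051194486558
```

```bash
python3 -m handwheel '-0.1 0 0 0 0 0 0.75;-0.2 0 0 0 0 0 0.75;-0.2 0 0 0 0 0 0.75'; python3 -c "from h import *;st()"; python3 fit.py w8; python3 - <<'E'
from h import *
a=cv2.imread('pics/w8.png'); cv2.imwrite('pics/w8c.png',cv2.resize(a[0:340,120:520],None,fx=1.75,fy=1.75))
E
```

```text
time: 13.57
ee_pos: [0.5936, 0.1374, -0.0127]
ee_rot: [0.429, -0.561, 0.563, -0.428]
ft_force: [-1.2, -3.6, 2.1]
gripper_width: 0.25
t 13.57 jig x,y,z mm 536.3 289.2 -12.7 tool x yaw -105.37 tilt [0.14 0.1 ] F jig [-0.25 -3.76  2.12] w 0.24989868530536788
13.6167
plate 10783 [[602.2, 197.8], [78.4, 38.0], 74.64]
fence 16668 [[587.5, 249.2], [12.9, 116.6], 74.66]
[0.60941671 0.16901154 0.01759094] [0.60451633 0.15011787 0.01699204]
```

View pics/w8c.png

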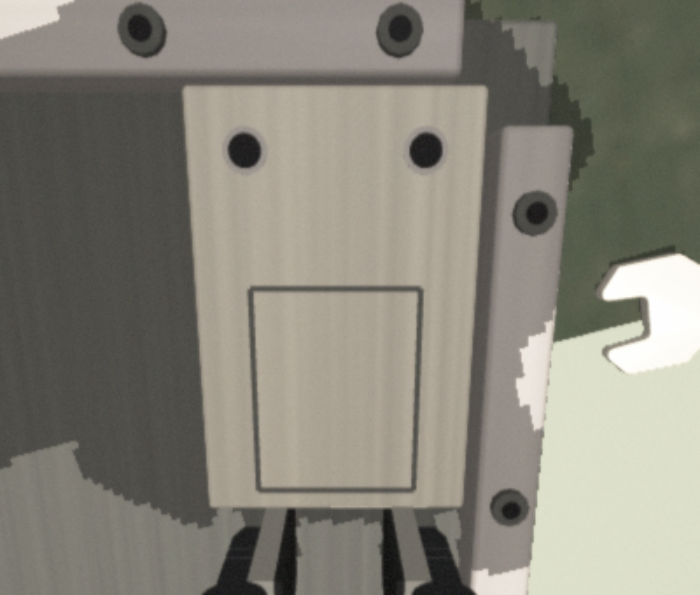

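```bash
python3 - <<'E'
from h import *
ci=ctrl.camera_info('wrist');K=np.array(ci['camera_matrix']);T=np.array(ci['T'])
f=lambda x,y:(120+x/1.75,y/1.75)
def J(x,y,z): p=px2w(*f(x,y),z,K,T)[0]; return (np.array([p@X,p@Y])*1e3).round(1)
print('cam',T[:3,3]@X,T[:3,3]@Y,T[2,3])
print('plate corners',J(184,87,.018),J(487,87,.018),J(463,508,.018),J(211,507,.018))
print('left fence',J(0,76,.024),J(462,75,.024)); print('far fence',J(503,127,.024),J(471,560,.024))
print('field',J(250,288,.018),J(421,288,.018),J(414,490,.018),J(258,490,.018))
E
```

```text
cam 0.5364659154035462 0.36325925163159123 0.15463020272106467
plate corners [507. 389.] [565.5 388.9] [565.8 300.1] [506.9 300.5]
left fence [474.7 389.7] [559.5 389.8]
far fence [567.7 381. ] [567.1 289.9]
field [518.1 350.8] [554.2 350.8] [554.2 304.7] [518.  304.8]
```

```bash
python3 -m handwheel '0.6 0 0 0 0 0 0.75;1.5 0 0 0 0 0 0.75;1.5 -3 0 0 0 0 0.5;1.5 -5.5 -1 0 -7 0 0.5;0 -5.5 -3 0 -14 0 0.5;-2 -5.5 -5.2 0 -21 0 0.5;-5.5 -5.5 -5.2 0 -28 0 0.5;-5.5 -5.5 -5.2 0 -35 0 0.5;-5.5 -5.5 -5.2 0 -42 0 0.5;-5.5 -5.5 -5.2 0 -49 0 0.5;-5.5 -5.5 -5.2 0 -56 0 0.5;-5.5 -5.5 -5.2 0 -63 0 0.5;-5.5 -5.5 -5.2 0 -70 0 0.5;-5.5 -5.5 -5.2 0 -77 0 0.5;-5.5 -5.5 -5.2 0 -84 0 0.5;-5.5 -4 -5.2 0 -90 0 0.5;-5.5 -1 -5.2 0 -90 0 0.5;-5.5 0 -5.2 0 -90 0 0.5;-5.5 0.3 -5.2 0 -90 0 0.5;-5.5 0.3 -5.2 0 -90 0 0.5'; python3 -c "from h import *;st()"
```

```text
time: 15.28
ee_pos: [0.5574, 0.2042, -0.0165]
ee_rot: [0.702, -0.095, 0.095, -0.7]
ft_force: [0.4, 0.8, 0.4]
gripper_width: 0.5
t 15.28 jig x,y,z mm 483.8 344.1 -16.5 tool x yaw -15.38 tilt [ 0.02 -0.16] F jig [0.21 0.89 0.36] w 0.4996338896481265
```

```bash
python3 -m handwheel '0.5 0 0 0 0 0 0.5;0.9 0 0 0 0 0 0.5;1.1 0 0 0 0 0 0.5;1.2 0 0 0 0 0 0.5;1.3 0 0 0 0 0 0.5;1.4 0 0 0 0 0 0.5;1.4 0 0 0 0 0 0.5'; python3 -c "from h import *;st()"; python3 -m handwheel '0.1 0 0 0 0 0 0.5;0.2 0 0 0 0 0 0.5;0.3 0 0 0 0 0 0.5;0.3 0 0 0 0 0 0.5'; python3 -c "from h import *;st()"
```

```text
time: 15.87
ee_pos: [0.5694, 0.2014, -0.0162]
ee_rot: [0.702, -0.095, 0.093, -0.7]
ft_force: [-4.5, 1.4, 3.7]
gripper_width: 0.504
t 15.87 jig x,y,z mm 496.1 344.5 -16.2 tool x yaw -15.33 tilt [-0.12 -0.15] F jig [-4.76  0.14  3.72] w 0.503642611548437
time: 16.2
ee_pos: [0.5693, 0.2014, -0.0163]
ee_rot: [0.702, -0.097, 0.091, -0.7]
ft_force: [-7.0, 1.3, 4.4]
gripper_width: 0.499
t 16.2 jig x,y,z mm 496.0 344.5 -16.3 tool x yaw -15.28 tilt [-0.4  -0.24] F jig [-7.06 -0.54  4.36] w 0.4988699741448764
```

```bash
python3 -m handwheel '-0.6 0 0 0 0 0 0.5;-1.5 0 0 0 0 0 0.4;-2 -3 0 0 0 0 0.2;-2 -7 0 0 0 0 0;-2 -11 0 0 7 0 0;0 -15 -3 0 14 0 0;3 -18 -7 0 21 0 0;6 -19.6 -11 0 28 0 0;6 -19.6 -15 0 35 0 0;6 -19.6 -19 0 42 0 0;6 -19.6 -23 0 49 0 0;6 -19.6 -27 0 56 0 0;6 -19.6 -31 0 63 0 0;6 -19.6 -35 0 70 0 0;6 -19.6 -39.2 0 77 0 0;6 -19.6 -39.2 0 84 0 0;6 -19.6 -39.2 0 91 0 0;6 -19.6 -39.2 0 98 0 0;6 -19.6 -39.2 0 101 0 0;6 -19.6 -39.2 0 101 0 0'; python3 -m handwheel '0 0 0 0 0 0 0;0 0 0 0 0 0 0'; cat > pun.py <<'E'
from h import *
import sys
st(); print(np.round(tool()[2]['joints'],2))
im,d,K,T=grab('wrist',sys.argv[1]); P=cloud(d,K,T)
b=(np.hypot(P[...,0]-.51,P[...,1]+.215)<.09)&(d>0)
z=P[...,2]; print('cap z',np.median(z[b&(z>.07)]))
def rect(m,zz,nm):
    n,l,stt,_=cv2.connectedComponentsWithStats(m.astype(np.uint8)); k=1+np.argmax(stt[1:,4])
    c,_=cv2.findContours((l==k).astype(np.uint8),0,cv2.CHAIN_APPROX_NONE)
    w=px2w(c[0][:,0,0],c[0][:,0,1],zz,K,T)[:,:2].astype(np.float32)*1000
    print(nm,stt[k,4],cv2.minAreaRect(w))
rect(b&(z>.076)&(z<.1),.084,'cap')
b2=(np.hypot(P[...,0]-.517,P[...,1]+.206)<.1)&(d>0)
rect(b2&(z>.0022)&(im.max(2)<110),.004,'rest')
for t in ['punch','punch_face','rest_centre']: print(t,[(np.round(m['uv']).tolist(),round(m['p'],2),px2w(*m['uv'],.004,K,T)[0].round(4)) for m in ctrl.mark_of('wrist',t)[:2]])
E
python3 pun.py w9
```

```text
time: 17.87
ee_pos: [0.5255, -0.193, 0.1812]
ee_rot: [0.376, -0.601, 0.601, -0.37]
ft_force: [0.1, 0.3, -1.0]
gripper_width: 1.004
time: 18.03
ee_pos: [0.5256, -0.1933, 0.1813]
ee_rot: [0.376, -0.6, 0.601, -0.37]
ft_force: [-0.7, 0.9, -0.0]
gripper_width: 1.0
t 18.03 jig x,y,z mm 558.0 -47.8 181.3 tool x yaw -116.28 tilt [ 0.44 -0.18] F jig [-0.94  0.65 -0.03] w 0.9996324278708121
[ 0.49  0.51 -0.27  1.71  0.17  0.94 -0.31]
cap z 0.2804829294497049
cap 1357 ((509.7315673828125, -223.34634399414062), (35.3548469543457, 25.323436737060547), 63.74574661254883)
rest 60144 ((432.5628967285156, -394.7195739746094), (241.1486358642578, 794.22021484375), 63.88457489013672)
punch [([315.0, 243.0], 0.92, array([ 0.5119, -0.2253,  0.004 ])), ([527.0, 80.0], 0.7, array([ 0.7427, -0.1736,  0.004 ]))]
punch_face []
rest_centre [([314.0, 233.0], 0.91, array([ 0.5149, -0.2154,  0.004 ])), ([312.0, 248.0], 0.55, array([ 0.5062, -0.2282,  0.004 ]))]
```

View pics/w9.png

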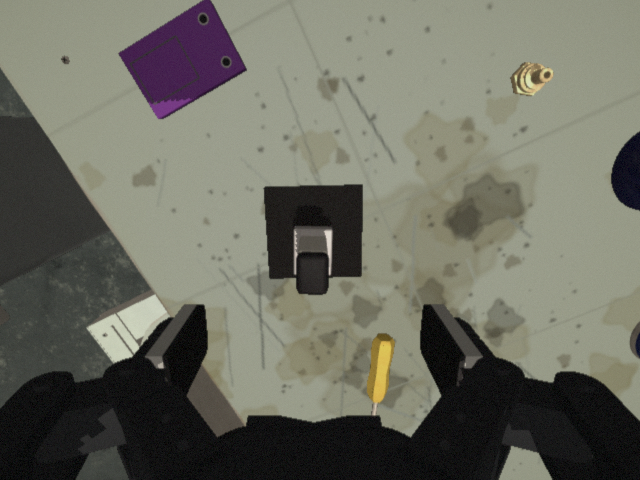

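The wrist view shows the black rest with its centre near (314,231). The punch base is close to that and its cap is at (312,272), brass and screwdriver well clear. I'll work out the grasp.

```bash
python3 -c "
from h import *
totool([.5097,-.2233,.009])
ci=ctrl.camera_info('wrist');K=np.array(ci['camera_matrix']);T=np.array(ci['T'])
c=px2w([265,362,362,270],[187,184,276,278],.004,K,T);print(c.round(4),c.mean(0))"
```

```text
shift cm [ 3.300e+00  1.724e+01 -1.000e-02]
[[ 0.4938 -0.1538  0.004 ]
 [ 0.5772 -0.1919  0.004 ]
 [ 0.539  -0.2775  0.004 ]
 [ 0.4538 -0.238   0.004 ]] [ 0.51594046 -0.21532101  0.004     ]
```

```bash
python3 -m handwheel '2 4 0 0.2 0 0.4 0;3.3 8 0 0.2 0 0.4 0;3.3 8 0 0.2 0 0.4 0;3.3 10 0 0.2 0 0.4 0;3.3 13 0 0.2 0 0.4 0;3.3 15.5 0 0.2 0 0.4 0;3.3 17 0 0.2 0 0.4 0;3.3 17.2 0 0.2 0 0.4 0;3.3 17.2 0 0.2 0 0.4 0'; python3 -c "
from h import *
st();totool([.5097,-.2233,.009])"
```

```text
time: 18.98
ee_pos: [0.5105, -0.2227, 0.0096]
ee_rot: [-0.373, 0.601, -0.6, 0.373]
ft_force: [0.6, -0.5, 0.2]
gripper_width: 1.0
t 18.98 jig x,y,z mm 551.1 -80.1 9.6 tool x yaw -116.27 tilt [-0.03 -0.05] F jig [ 0.69 -0.34  0.23] w 0.9999782650116504
shift cm [ 0.09  0.06 -0.04]
```

Close, then check the width and lift slightly.

```bash
python3 -m handwheel '0 0 0 0 0 0 1;0 0 0 0 0 0 1;0 0 0 0 0 0 1;0 0 0 0 0 0 1;0 0 0 0 0 0 1;0 0 0 0 0 0 1'; python3 -c "from h import *;st()"
```

```text
time: 19.48
ee_pos: [0.5104, -0.2228, 0.0103]
ee_rot: [-0.373, 0.601, -0.6, 0.373]
ft_force: [-2.0, -0.4, 3.3]
gripper_width: 0.277
t 19.48 jig x,y,z mm 551.1 -80.2 10.3 tool x yaw -116.29 tilt [-0.02 -0.03] F jig [-1.8  -0.9   3.31] w 0.27665406377982255
```

```bash
python3 -m handwheel '0 -0.5 0 0 0 0 1;0 -2 0 0 0 0 1;0 -4.5 0 0 0 0 1;-1 -7 0 0 0 0 1;-4 -8 -1 0 -2 0 1;-7 -8 -1.7 0 -4 0 1;-10 -8 -2.4 0 -6 0 1;-13 -8 -3 0 -8 0 1;-16 -8 -3.7 0 -10 0 1;-19 -8 -4.4 0 -10.9 0 1;-22 -8 -5.1 0 -10.9 0 1;-25 -8 -5.8 0 -10.9 0 1;-28 -8 -6.5 0 -10.9 0 1;-31 -8 -7.2 0 -10.9 0 1;-34 -8 -7.9 0 -10.9 0 1;-36.5 -8 -8.5 0 -10.9 0 1;-38.5 -8 -9 0 -10.9 0 1;-39.5 -8 -9.2 0 -10.9 0 1;-39.8 -8 -9.2 0 -10.9 0 1;-39.8 -8 -9.2 0 -10.9 0 1'; python3 -m handwheel '0 0 0 0 0 0 1;0 0 0 0 0 0 1'; python3 -c "
from h import *
st()
im,d,K,T=grab('wrist','w10');P=cloud(d,K,T)
for z in (.018,):
  for t in ['plate_field','plate_corner','fixture_corner','punch_face','plate']: print(t,[(np.round(m['uv'],1),round(m['p'],2),(px2w(*m['uv'],z,K,T)[0]@np.c_[X,Y]*1e3).round(1)) for m in ctrl.mark_of('wrist',t)[:2]])
cv2.imwrite('pics/w10c.png',im[0:400,100:540,::-1])"
```

```text
time: 21.15
ee_pos: [0.604, 0.1744, 0.0901]
ee_rot: [-0.429, 0.562, -0.562, 0.428]
ft_force: [-0.2, -0.1, -2.5]
gripper_width: 0.278
time: 21.32
ee_pos: [0.6038, 0.1712, 0.0897]
ee_rot: [0.429, -0.563, 0.563, -0.427]
ft_force: [0.2, -0.0, -2.2]
gripper_width: 0.277
t 21.32 jig x,y,z mm 537.3 324.5 89.7 tool x yaw -105.54 tilt [ 0.2  -0.08] F jig [ 0.23  0.03 -2.21] w 0.2772590149458696
plate_field [(array([311.9, 235.1]), 0.7, array([536.7, 329.7])), (array([279.9, 245.2]), 0.39, array([514.6, 322.5]))]
plate_corner [(array([360.2, 139.6]), 0.88, array([567.6, 392.5]))]
fixture_corner [(array([354.3, 142.2]), 0.75, array([563.9, 390.9]))]
punch_face []
plate [(array([316.1, 208.1]), 0.87, array([539.6, 348.5]))]
```

View pics/w10c.png

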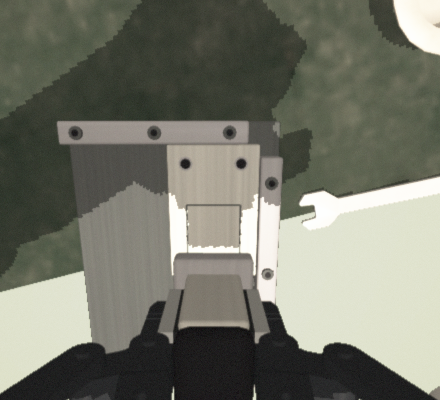

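The plate sits square in the corner, with both edges along the fences. The punch is held over the scribed rectangle, with its skirt at crop cols 174–252, rows 253–278. I'll check the punch's offset from its skirt edges.

```bash
python3 -c "
from h import *
ci=ctrl.camera_info('wrist');K=np.array(ci['camera_matrix']);T=np.array(ci['T'])
J=lambda u,v,z:(px2w(u,v,z,K,T)[0]@np.c_[X,Y]*1e3).round(1)
g=cv2.cvtColor(cv2.imread('pics/w10.png'),cv2.COLOR_BGR2GRAY).astype(int)
print('col313 rows245-285',g[244:300,313]); print('row268',g[268,268:362]); print('row278',g[278,268:362])
for v in (254,): print('skirt bottom',J(313,v,.0954))
print('top edge',J(313,278,.1074),'sides bottom',J(274,262,.1),J(352,262,.1))
# plate & fences
print('field top',J(287,205,.018),J(340,205,.018)); print('plate +y edge',J(268,144,.018),J(358,145,.018),'fence',J(250,144,.024),J(347,144,.024))
print('plate +x',J(358,200,.018),'farfence',J(361,160,.024))
st()"
```

```text
col313 rows245-285 [168 169 184 205 250 254 254 253 232 151 108 104 105 106 114 125 135 142
 144 143 144 144 143 145 144 145 145 144 144 143 133 124 122 119 123 120
 122 121 122 121 119 121 123 123 121 121 121 120 121 120 119 124 120 121
 123 121]
row268 [128 130 137 193 248 175 135 134 143 146 146 147 147 144 145 145 142 144
 144 144 147 149 146 148 146 148 148 148 145 146 145 149 148 148 148 145
 148 147 149 146 147 148 147 147 144 144 147 146 147 144 146 147 144 145
 148 145 146 144 142 146 145 148 147 150 146 149 149 145 142 145 141 145
 144 145 147 147 147 146 147 149 150 148 142 139 141 196 252 233 119 142
 214 242 246 246]
row278 [130 128 131 131 129 117 129 134 138 146 147 145 146 147 144 144 143 144
 124 119 120 120 121 123 121 120 121 122 119 122 123 120 122 120 118 118
 118 117 121 120 123 121 120 121 121 123 120 121 121 121 117 119 119 120
 120 122 122 120 120 121 120 119 119 121 120 124 123 123 123 120 118 118
 123 141 147 145 147 150 147 146 146 148 141 137 126 108  88  89 109 184
 225 245 244 243]
skirt bottom [537.1 344.9]
top edge [537.1 337.7] sides bottom [519.1 342.6] [555.  342.5]
field top [519.6 352.8] [555.  352.7]
plate +y edge [508.5 392.2] [565.7 391.5] fence [498.  392.5] [558.2 392.3]
plate +x [566.9 356.1] farfence [567.2 382.6]
t 21.62 jig x,y,z mm 536.7 327.0 90.2 tool x yaw -105.4 tilt [ 0.05 -0.06] F jig [ 0.21 -0.88 -2.73] w 0.2809866732337596
```

```bash
python3 -c "
from h import *
st(); ci=ctrl.camera_info('wrist');T=np.array(ci['T']); im,d,K,T2=grab('wrist','w11'); st(); print(abs(T-T2).max()*1e3)
J=lambda u,v,z:(px2w(u,v,z,K,T)[0]@np.c_[X,Y]*1e3).round(1)
g=im.mean(2).astype(int); print('col313',list(enumerate(g[190:300,313],190))[::1])
P=cloud(d,K,T); print('depth pts col313', [(v,(P[v,313]@np.c_[X,Y]*1e3).round(1),P[v,313,2].round(4)) for v in (240,252,256,260,264,268,272,276,280,290,300,310,330)])
" | sed 's/np.int64//g'
```

```text
t 21.62 jig x,y,z mm 536.7 327.0 90.2 tool x yaw -105.4 tilt [ 0.05 -0.06] F jig [ 0.21 -0.88 -2.73] w 0.2809866732337596
t 21.67 jig x,y,z mm 536.7 327.2 90.2 tool x yaw -105.39 tilt [ 0.04 -0.06] F jig [-1.01  0.63 -2.22] w 0.2714889693569965
0.29890103662616463
col313 [(190, (163)), (191, (162)), (192, (160)), (193, (165)), (194, (162)), (195, (160)), (196, (163)), (197, (161)), (198, (160)), (199, (163)), (200, (162)), (201, (161)), (202, (160)), (203, (159)), (204, (159)), (205, (161)), (206, (159)), (207, (140)), (208, (102)), (209, (115)), (210, (147)), (211, (157)), (212, (160)), (213, (161)), (214, (158)), (215, (159)), (216, (161)), (217, (160)), (218, (159)), (219, (161)), (220, (159)), (221, (163)), (222, (159)), (223, (158)), (224, (159)), (225, (162)), (226, (157)), (227, (156)), (228, (160)), (229, (159)), (230, (160)), (231, (159)), (232, (157)), (233, (158)), (234, (157)), (235, (158)), (236, (158)), (237, (159)), (238, (160)), (239, (158)), (240, (161)), (241, (159)), (242, (159)), (243, (162)), (244, (158)), (245, (176)), (246, (245)), (247, (251)), (248, (252)), (
[... 679 characters left out ...]
4)), (298, (114)), (299, (117))]
depth pts col313 [(240, array([536.9, 328.2]), np.float64(0.0176)), (252, array([537.1, 347.1]), np.float64(0.0989)), (256, array([537.1, 346.7]), np.float64(0.1033)), (260, array([537.1, 345.9]), np.float64(0.1065)), (264, array([537.1, 344.9]), np.float64(0.1088)), (268, array([537.1, 342.7]), np.float64(0.1079)), (272, array([537.1, 340.7]), np.float64(0.1077)), (276, array([537.1, 340.3]), np.float64(0.1114)), (280, array([537.1, 340.7]), np.float64(0.1167)), (290, array([537.1, 340.5]), np.float64(0.1261)), (300, array([537.1, 340.3]), np.float64(0.1344)), (310, array([537.2, 341.2]), np.float64(0.1441)), (330, array([537.2, 341.5]), np.float64(0.1578))]
```

```bash
python3 -c "
from h import *
ci=ctrl.camera_info('wrist');T=np.array(ci['T']);K=np.array(ci['camera_matrix'])
g=cv2.cvtColor(cv2.imread('pics/w11.png'),cv2.COLOR_BGR2GRAY).astype(int)
J=lambda u,v,z:(px2w(u,v,z,K,T)[0]@np.c_[X,Y]*1e3).round(1)
for v in (218,226,236): 
  a=280+g[v,280:295].argmin(); b=332+g[v,332:348].argmin(); print(a,b,J(a,v,.018),J(b,v,.018))
print(g[264,268:364]); print(J(313,208.3,.018)); st()"
```

```text
288 340 [520.  344.1] [555.1 344.1]
288 332 [519.9 338.6] [549.8 338.5]
288 332 [519.7 331.5] [549.9 331.4]
[124 122 127 150 217 132 124 132 137 139 142 142 138 142 136 137 138 141
 136 139 142 143 143 140 140 140 141 141 141 145 143 143 142 140 143 142
 142 141 142 143 144 141 142 141 140 142 139 143 141 143 141 137 140 141
 138 141 142 138 140 139 137 139 144 141 145 145 141 139 141 138 139 139
 136 141 142 142 144 140 143 146 143 143 138 132 137 188 252 250 191 116
 168 217 242 243 242 241]
[536.9 350.8]
t 21.67 jig x,y,z mm 536.7 327.2 90.2 tool x yaw -105.39 tilt [ 0.04 -0.06] F jig [-1.01  0.63 -2.22] w 0.2714889693569965
```

```bash
python3 -m handwheel '-0.2 0 0 0 0 0 1;-0.42 1 0.04 0 0 0 1;-0.42 3 0.04 0 0 0 1;-0.42 5 0.04 0 0 0 1;-0.42 6 0.04 0 0 0 1;-0.42 6.2 0.04 0 0 0 1;-0.42 6.2 0.04 0 0 0 1;-0.42 6.2 0.04 0 0 0 1;-0.42 6.2 0.04 0 0 0 1'; python3 -c "
from h import *
st(); im,d,K,T=grab('wrist','w12'); P=cloud(d,K,T)
Q=P@np.c_[X,Y]*1e3
for v in range(250,345,8): print(v,Q[v,313].round(1),(P[v,313,2]*1e3).round(1))
st()"
```

```text
time: 22.42
ee_pos: [0.6065, 0.1784, 0.0294]
ee_rot: [0.428, -0.562, 0.563, -0.429]
ft_force: [0.3, -0.3, -2.3]
gripper_width: 0.278
t 22.42 jig x,y,z mm 537.9 332.2 29.4 tool x yaw -105.38 tilt [-0.05  0.07] F jig [ 0.36 -0.17 -2.27] w 0.2775613986933199
250 [538.2 346.1] 17.0
258 [538.2 351.4] 44.5
266 [538.2 348.3] 46.2
274 [538.2 345.6] 48.9
282 [538.2 345.7] 57.8
290 [538.2 345.6] 65.7
298 [538.2 345.9] 73.3
306 [538.2 345.9] 79.8
314 [538.2 345.6] 85.1
322 [538.2 344.9] 89.3
330 [538.2 347.3] 98.4
338 [538.2 345.6] 100.2
t 22.47 jig x,y,z mm 537.9 332.0 29.4 tool x yaw -105.39 tilt [-0.04  0.07] F jig [ 0.33  0.48 -2.12] w 0.28047247081432275
```

```bash
python3 -m handwheel '0.08 0 -0.06 0 0 0 1;0.08 0.1 -0.06 0 0 0 1;0.08 0.2 -0.06 0 0 0 1;0.08 0.2 -0.06 0 0 0 1;0.08 0.2 -0.06 0 0 0 1'; python3 -c "
from h import *
st(); im,d,K,T=grab('wrist','w13'); P=cloud(d,K,T)
Q=P@np.c_[X,Y]*1e3
print('grip y',np.median(Q[280:310,300:326,1])-17,'x',Q[290,313,0],'skirt top',np.median(P[264:270,313,2]))
st()"
```

```text
time: 22.88
ee_pos: [0.6056, 0.1777, 0.0274]
ee_rot: [0.428, -0.562, 0.563, -0.429]
ft_force: [0.4, 0.8, -2.2]
gripper_width: 0.271
t 22.88 jig x,y,z mm 537.2 331.2 27.4 tool x yaw -105.39 tilt [-0.04  0.06] F jig [ 0.2   0.84 -2.24] w 0.2705346736831511
grip y 327.76105628221904 x 537.533693947495 skirt top 0.04469834251236135
t 22.93 jig x,y,z mm 537.2 331.2 27.4 tool x yaw -105.39 tilt [-0.04  0.06] F jig [-0.32  0.52 -1.83] w 0.27848865895849156
```

```bash
python3 -m handwheel '0 0.2 0 0 0 0 1;0 0.35 0 0 0 0 1;0 0.5 0 0 0 0 1;0 0.65 0 0 0 0 1;0 0.8 0 0 0 0 1;0 0.95 0 0 0 0 1;0 1.1 0 0 0 0 1;0 1.2 0 0 0 0 1;0 1.2 0 0 0 0 1'; python3 -c "from h import *;st()"
```

```text
time: 23.68
ee_pos: [0.6057, 0.1778, 0.0168]
ee_rot: [0.428, -0.562, 0.563, -0.429]
ft_force: [-2.6, -1.6, 9.2]
gripper_width: 0.275
t 23.68 jig x,y,z mm 537.3 331.4 16.8 tool x yaw -105.39 tilt [-0.04  0.09] F jig [-2.1  -2.24  9.2 ] w 0.2746559904806521
```

```bash
python3 -m handwheel '0 0.2 0 0 0 0 1;0 0.25 0 0 0 0 1;0 0.25 0 0 0 0 1;0 0.25 0 0 0 0 1;0 0.25 0 0 0 0 1'; python3 -c "
from h import *
st(); im,d,K,T=grab('wrist','w14'); P=cloud(d,K,T)
print('skirt top',np.median(P[264:270,313,2])); Q=P@np.c_[X,Y]*1e3; print('grip y',np.median(Q[280:310,300:326,1])-17)"
```

```text
time: 24.1
ee_pos: [0.6057, 0.1779, 0.0164]
ee_rot: [0.428, -0.562, 0.563, -0.429]
ft_force: [-3.6, -1.4, 12.1]
gripper_width: 0.28
t 24.1 jig x,y,z mm 537.3 331.4 16.4 tool x yaw -105.39 tilt [-0.03  0.12] F jig [-3.11 -2.25 12.1 ] w 0.2798616018389201
skirt top 0.03361505891342506
grip y 327.9308282654145
```

```bash
python3 -m handwheel '0 0.22 0 0 0 0 1;0 0.22 0 0 0 0 1;0 0.22 0 0 0 0 1;0 0.22 0 0 0 0 1;0 0.22 0 0 0 0 1;0 0.22 0 0 0 0 1;0 0.22 0 0 0 0 1'; python3 -c "from h import *;st()"; python3 -m handwheel '0 0.1 0 0 0 0 1;0 -0.1 0 0 0 0 1;0 -0.3 0 0 0 0 1;0 -0.5 0 0 0 0 1;0 -0.7 0 0 0 0 1;0 -0.9 0 0 0 0 1;0 -1.2 0 0 0 0 1;0 -2 0 0 0 0 1;0 -4 0 0 0 0 1;0 -6 0 0 0 0 1;0 -7 0 0 0 0 1;0 -7 0 0 0 0 1;0 -7 0 0 0 0 1;0 -7 0 0 0 0 1'; python3 fit.py w15; python3 -c "
from h import *
st(); im,d,K,T=grab('wrist','w16');P=cloud(d,K,T); Q=P@np.c_[X,Y]*1e3
print('grip y',np.median(Q[285:305,303:323,1])-17,'skirttop',np.median(P[266:271,313,2]),[(round(Q[v,313,1],1),round(P[v,313,2],4)) for v in (256,264,270,280,300)])
print('plate_corner',[(px2w(*m['uv'],.018,K,T)[0]@np.c_[X,Y]*1e3).round(1) for m in ctrl.mark_of('wrist','plate_corner')[:1]])
g=im.mean(2); print(190+g[190:225,313].argmin(), px2w(313,190+g[190:225,313].argmin(),.018,K,T)@np.c_[X,Y])"
```

```text
time: 24.73
ee_pos: [0.6058, 0.1778, 0.0164]
ee_rot: [0.428, -0.562, 0.563, -0.429]
ft_force: [-4.2, -0.9, 12.1]
gripper_width: 0.273
t 24.73 jig x,y,z mm 537.4 331.4 16.4 tool x yaw -105.39 tilt [-0.01  0.16] F jig [-3.85 -1.95 12.11] w 0.27286112243157945
time: 25.9
ee_pos: [0.6046, 0.1774, 0.0852]
ee_rot: [0.429, -0.562, 0.563, -0.428]
ft_force: [0.1, -0.4, -2.4]
gripper_width: 0.282
25.95
plate 1168 [[626.9, 177.3], [71.7, 18.2], 74.54]
fence 4601 [[587.8, 250.8], [13.5, 116.8], 74.59]
[0.61746734 0.18058357 0.0173218 ] [0.61525558 0.18860894 0.1112654 ]
t 25.95 jig x,y,z mm 536.2 330.6 84.9 tool x yaw -105.4 tilt [0.1  0.02] F jig [-1.29  0.14 -2.62] w 0.27491219299836916
grip y 327.3125323761648 skirttop 0.10190704131461631 [(np.float64(350.0), np.float64(0.0969)), (np.float64(347.8), np.float64(0.1014)), (np.float64(345.1), np.float64(0.1019)), (np.float64(344.3), np.float64(0.111)), (np.float64(344.0), np.float64(0.1292))]
plate_corner [array([567.4, 390.4])]
215 [[0.53659935 0.3507755 ]]
```

```bash
python3 -m handwheel '1.5 0 0 0 0 0 1;4 0 0.2 0 1 0 1;7 0 0.4 0 3 0 1;10 0 0.5 0 5 0 1;13 0 0.7 0 7 0 1;16 0 0.8 0 9 0 1;19 0 1 0 10.9 0 1;22 0 1.1 0 10.9 0 1;25 0 1.2 0 10.9 0 1;28 0 1.4 0 10.9 0 1;31 0 1.5 0 10.9 0 1;34 0 1.7 0 10.9 0 1;37 0 1.8 0 10.9 0 1;39 0 1.9 0 10.9 0 1;39.9 0 1.95 0 10.9 0 1;39.9 0 1.95 0 10.9 0 1;39.9 1 1.95 0 10.9 0 1;39.9 3 1.95 0 10.9 0 1;39.9 3 1.95 0 10.9 0 1;39.9 3 1.95 0 10.9 0 1';  python3 -m handwheel '0 0 0 0 0 0 1;0 0 0 0 0 0 1'; python3 -c "
from h import *
st(); im,d,K,T=grab('wrist','w17'); totool([.5175,-.2123,.014]);P=cloud(d,K,T); print([(P[v,313]*1e3).round(1) for v in (280,290,300)])
print([(px2w(*m['uv'],.004,K,T)[0].round(4),m['p']) for m in ctrl.mark_of('wrist','rest_centre')[:2]])"
```

```text
time: 27.72
ee_pos: [0.5171, -0.2092, 0.0543]
ee_rot: [-0.375, 0.601, -0.599, 0.374]
ft_force: [0.1, -0.8, -1.7]
gripper_width: 0.279
time: 27.88
ee_pos: [0.518, -0.2074, 0.0547]
ee_rot: [-0.375, 0.6, -0.598, 0.375]
ft_force: [-0.1, -0.0, -2.5]
gripper_width: 0.278
t 27.88 jig x,y,z mm 554.4 -63.4 54.7 tool x yaw -115.92 tilt [-0.07 -0.15] F jig [-0.05 -0.02 -2.5 ] w 0.277676896974667
shift cm [0.41 4.09 0.15]
[array([ 524.5, -195.7,   81.7]), array([ 524.6, -195.5,   92.3]), array([ 524.7, -195.4,  101.2])]
[(array([ 0.5119, -0.216 ,  0.004 ]), 0.7)]
```

```bash
python3 -m handwheel '0.4 0 0.15 -0.1 0.3 0 1;0.4 1 0.15 -0.1 0.3 0 1;0.4 2.5 0.15 -0.1 0.3 0 1;0.4 3.5 0.15 -0.1 0.3 0 1;0.4 3.9 0.15 -0.1 0.3 0 1;0.4 4.1 0.15 -0.1 0.3 0 1;0.4 4.2 0.15 -0.1 0.3 0 1;0.4 4.2 0.15 -0.1 0.3 0 1'; python3 -c "from h import *
st();totool([.5175,-.2123,.0105])"
```

```text
time: 28.65
ee_pos: [0.5177, -0.2128, 0.013]
ee_rot: [-0.374, 0.602, -0.6, 0.373]
ft_force: [0.5, 0.2, -2.0]
gripper_width: 0.274
t 28.65 jig x,y,z mm 555.5 -68.7 13.0 tool x yaw -116.3 tilt [-0.04 -0.19] F jig [ 0.41  0.28 -1.99] w 0.27396932056122153
shift cm [-0.04  0.25 -0.04]
```

```bash
python3 -m handwheel '0 0.1 0 0.2 0 0 1;0 0.15 0 0.2 0 0 1;0 0.2 0 0.2 0 0 1;0 0.2 0 0.2 0 0 1;0 0.2 0 0.2 0 0 1'; python3 -c "from h import *
st()"
```

```text
time: 29.07
ee_pos: [0.5178, -0.2129, 0.0111]
ee_rot: [0.373, -0.601, 0.601, -0.373]
ft_force: [-0.3, -0.1, -3.7]
gripper_width: 0.28
t 29.07 jig x,y,z mm 555.6 -68.7 11.1 tool x yaw -116.3 tilt [-0.03  0.03] F jig [-0.25 -0.13 -3.67] w 0.2796590562502023
```

```bash
python3 -m handwheel '0 0.1 0 0 0 0 1;0 0.15 0 0 0 0 1;0 0.15 0 0 0 0 1;0 0.15 0 0 0 0 1'; python3 -c "from h import *
st()"
```

```text
time: 29.4
ee_pos: [0.518, -0.2129, 0.0103]
ee_rot: [0.373, -0.6, 0.601, -0.374]
ft_force: [-1.4, 0.1, 3.4]
gripper_width: 0.278
t 29.4 jig x,y,z mm 555.8 -68.7 10.3 tool x yaw -116.3 tilt [-0.03  0.06] F jig [-1.38 -0.32  3.37] w 0.2777895601895115
```

```bash
python3 -m handwheel '0 0 0 0 0 0 0.65;0 0 0 0 0 0 0.55;0 0 0 0 0 0 0.3;0 0 0 0 0 0 0;0 0 0 0 0 0 0;0 0 0 0 0 0 0;0 -2 0 0 0 0 0;0 -5 0 0 0 0 0;0 -9 0 0 0 0 0;0 -13 0 0 0 0 0;-2 -17 0 0 0 0 0;-3.5 -18 0 0 0 0 0;-3.5 -18 0 0 0 0 0;-3.5 -18 0 0 0 0 0;-3.5 -18 0 0 0 0 0'; python3 pun.py w18
```

```text
time: 30.65
ee_pos: [0.5317, -0.1823, 0.1889]
ee_rot: [-0.374, 0.601, -0.6, 0.372]
ft_force: [-1.1, -0.3, 0.2]
gripper_width: 1.0
t 30.65 jig x,y,z mm 560.9 -35.6 188.9 tool x yaw -116.34 tilt [ 0.07 -0.1 ] F jig [-1.01 -0.58  0.16] w 1.0002348061427604
[ 0.48  0.51 -0.29  1.7   0.17  0.96 -0.33]
cap z 0.28795812683248045
cap 1288 ((517.2808227539062, -213.77001953125), (35.18614959716797, 25.082136154174805), 63.65290832519531)
rest 60138 ((436.9092102050781, -387.6451110839844), (243.9297637939453, 806.0543212890625), 63.741397857666016)
punch [([317.0, 244.0], 0.56, array([ 0.5182, -0.2175,  0.004 ]))]
punch_face []
rest_centre []
```

View pics/w18.png

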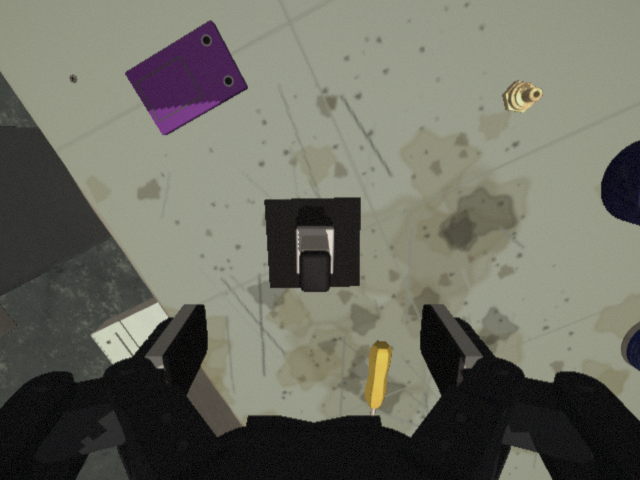

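The punch stands upright on the pad: cap at (315,271), base near the pad's centre (312,242). By measurement it is within 2 mm of the middle. One last look at the plate in the corner.

```bash
python3 -c "from h import *
totool([.5945,.138,.07])"
```

```text
shift cm [-31.49  11.87  -8.62]
```

```bash
python3 -m handwheel '-3.5 0 -1 0 -2 0 0;-7 0 -2 0 -4 0 0;-11 0 -3 0 -6 0 0;-15 0 -4 0 -8 0 0;-19 0 -5 0 -10 0 0;-23 0 -6.3 0 -10.9 0 0;-27 1 -7.4 0 -10.9 0 0;-30 4 -8.3 0 -10.9 0 0;-31.5 8 -8.6 0 -10.9 0 0;-31.5 11 -8.6 0 -10.9 0 0;-31.5 11.8 -8.6 0 -10.9 0 0;-31.5 11.8 -8.6 0 -10.9 0 0;-31.5 11.8 -8.6 0 -10.9 0 0;-31.5 11.8 -8.6 0 -10.9 0 0'; python3 -m handwheel '0 0 0 0 0 0 0;0 0 0 0 0 0 0'; python3 fit.py w19; python3 -c "
from h import *
st(); im,d,K,T=grab('wrist','w20');np.savez('w20',K=K,T=T);st()
cv2.imwrite('pics/w20c.png',cv2.resize(im[40:280,200:440,::-1],None,fx=2.5,fy=2.5,interpolation=cv2.INTER_CUBIC))"
```

```text
time: 32.02
ee_pos: [0.5966, 0.137, 0.0728]
ee_rot: [0.427, -0.563, 0.563, -0.428]
ft_force: [0.3, -0.5, 0.7]
gripper_width: 0.998
time: 32.18
ee_pos: [0.5985, 0.1364, 0.0753]
ee_rot: [0.425, -0.563, 0.565, -0.429]
ft_force: [1.1, 0.7, -0.6]
gripper_width: 1.002
32.2333
plate 2297 [[599.8, 157.4], [19.4, 59.1], 74.18]
fence 5925 [[587.4, 250.5], [14.0, 116.7], 74.34]
[0.61158516 0.14088495 0.0110866 ] [0.60298601 0.10801384 0.00731937]
t 32.23 jig x,y,z mm 540.9 289.5 74.8 tool x yaw -105.71 tilt [-0.17  0.3 ] F jig [-0.78 -0.1   0.4 ] w 0.9975304693518277
t 32.28 jig x,y,z mm 540.4 289.5 74.4 tool x yaw -105.68 tilt [-0.14  0.24] F jig [-0.62 -0.54 -0.71] w 0.9997277646602054
```

View pics/w20c.png

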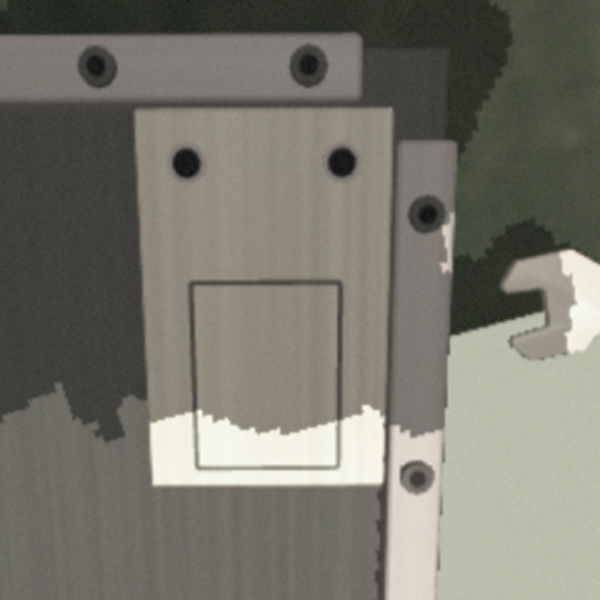

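```bash
python3 -c "
from h import *
a=np.load('w20.npz');K,T=a['K'],a['T']; J=lambda x,y,z:(px2w(200+x/2.5,40+y/2.5,z,K,T)[0]@np.c_[X,Y]*1e3).round(1)
print('plate',J(135,109,.018),J(393,108,.018),J(383,486,.018),J(152,486,.018)); print('left',J(10,101,.024),J(358,100,.024),'far',J(398,142,.024),J(386,590,.024))
print('cam',T[:3,3]@np.c_[X,Y])"
```

```text
plate [508.1 388.8] [566.7 388.7] [566.6 299.3] [507.6 299.8]
left [481.5 390. ] [558.2 389.7] far [567.3 380.9] [567.4 273.2]
cam [0.54058334 0.3627524 ]
```

```bash
python3 -c "
from h import *
a=np.load('w20.npz');K,T=a['K'],a['T']; J=lambda x,y,z:(px2w(200+x/2.5,40+y/2.5,z,K,T)[0]@np.c_[X,Y]*1e3).round(2)
g=cv2.cvtColor(cv2.imread('pics/w20.png'),cv2.COLOR_BGR2GRAY).astype(int)
print(g[140:165,300],g[70:90,250],g[70:90,310]); print(g[170,268:368])
print('field top',J(265,283,.018),'bottom',J(265,467,.018),'L',J(194,400,.018),'R',J(341,400,.018))"
```

```text
[137 143 137 136 139 139 140 137 139 136 136 136  95  76 121 136 139 139
 138 138 136 140 139 139 137] [123 124 124 125 125 124 120 119 115 102  88  76  66  65  64  64  63  63
  64  62] [128 125 126 125 126 126 126 123 114  99  81  73  72 114 134 139 138 137
 139 139]
[140 136 138 137 136 135 134 130  73  83 135 140 144 141 139 140 139 137
 137 140 140 141 141 143 140 138 139 141 140 135 136 136 136 136 136 135
 139 139 139 137 135 135 135 137 136 135 138 136 136 135 135 135 137 141
 140 135 133 134 132 132 134 135 135 138 143 142 136  79  82 130 133 136
 142 141 140 136 132 134 134 139 140 138 136 141 137 140 125  84  74  99
 114 120 122 122 121 122 124 121 119 122]
field top [537.12 350.12] bottom [536.53 304.61] L [519.11 321.94] R [555.65 321.66]
```

```bash
python3 -c "
from rig import ctrl
print(ctrl.job_done(), ctrl.read_state()['time'])"
```

```text
the job is handed in; nothing more can be done
the job is handed in; nothing more can be done
```

The plate is against both fences, the punch was pressed and lifted, and it stands on its rest. I handed the job in at about 32 s; no verdict was reported.

- **Plate:** I pushed it to the far fence, then the left fence, then the far fence again, with about 4 to 7 N contact force each time. The last view put the far-fence gap at about 0 mm. The left-fence gap read between 0 and 0.5 mm, which is within camera error, and I did not nudge it again after punching.
- **Punch:** By wrist depth the die was centred in the scribed rectangle to within about 0.5 mm, with tilt under 0.2°. The skirt stood 4 mm off the plate, so it was fully pressed, for over half a second at about 14 N total. I lifted it straight up; the rectangle measured unchanged right after.
- **Rest:** The punch was seen standing upright, within about 2 mm of the pad's middle. The arm went near none of the other things; those in the last wrist pictures looked undisturbed.

**What disagreed:**
- The reported TCP lies about 26 mm beyond the real fingertips. My first two pushes passed over the plate without touching it. I corrected for this from depth and a light touch (8 N) on the jig base.
- A cap-based estimate of the punch's offset in the grip was about 3 mm off a closer depth check. I used the depth check.

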